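# Stop the instrument stand rocking with a wedge

### The job

The little instrument stand rocks because one leg has lost its rubber foot. Press down on the blue pad above that leg to feel the stand rock, let it come back, then push the wooden wedge thin end first under the bare stud until the stand no longer rocks and still stands level. Nothing is picked up or pinched, the stand stays where it is and the things round about are left alone; the program finishes while still holding a fingertip press on the blue pad, to show that the corner no longer gives.

Things in the scene. Friction and masses are not known exactly. Their poses are not given: they have to be found in the camera images.
- stand: Low white-topped stand, loose, 250 x 200 mm (x by y), top face 60 mm above the table, 0.7 to 1 kg. Origin on the table under its centre when level; x away from the robot at yaw 0, z up. Legs at x = +-100, y = +-75 mm, three with black rubber feet; the one at x -100, y +75 (near, left) ends in a bare brass stud. The top overhangs the legs by 25 mm. It rests level by itself; hard pushes slide it.
- corner_pad: Round blue pad, 36 mm diameter, 3 mm high, fixed on the stand's top directly above the bare stud; origin in the middle of its underside. About 3 to 4 N on it rocks the unwedged stand over its diagonal; follow it down 9 mm until the stud meets the table (tilt about 0.08 rad; a stop at first touch is too early). Let go, it comes back level.
- stand_pad (a point): Middle of the blue pad's top face, where to press, 63 mm above the table when level.
- stand_stud (a point): Lowest point of the bare brass stud (14 mm diameter, round end), 9 mm above the table while the stand is level.
- wedge: Loose light-wood wedge, 100 x 44 mm (x by y), 80 g. Origin in the middle of its underside; x points to the thin edge. 3 mm high there, rising evenly to 19 mm at the upright thick end; it begins to carry the stud with the thin edge about 40 mm past the stud's centre. It starts in front of the stud, thin edge roughly towards it. Friction holds it where it is left.
- wedge_tip (a point): Middle of the wedge's thin edge, at table height (50 mm from the wedge's origin).
- wedge_back (a point): Middle of the wedge's upright thick end face, 10 mm above its underside: where to push.
- power_meter: Power meter, 161 x 70 x 32 mm, lying loose on the far half of the stand; it stays there. Origin in the middle of its underside.
- sleeve_vial: Bystander, loose: clear tube with blue cap, 30 mm diameter, 75 mm high, standing on the table left of the wedge, by the screen of the dark splicer (fixed; pass over both with fingertips 0.3 m up). Origin in the middle of its underside.
- green_adapter: Bystander, loose: small green fibre adapter, 26 x 22 x 13 mm, on the table. Origin in the middle of its underside.
- red_driver: Bystander, loose: small red screwdriver, 120 x 15 x 14 mm, lying on the table. Origin in the middle of its underside.
There are look-alikes about, which are no part of the job. Several things look just like the wedge: the one meant starts farthest from the robot's base.

How it is judged:
By the outcome, as a careful person would: the job done as asked, in the order asked, and still so for the second after the job is handed in, while the arm keeps its last pose, push and grip.
It also fails if it takes over 64 s, if anything falls off the work surface, if the arm or the gripper's body presses on something with over 40 N, if the wrist force passes 120 N, or if a joint passes its speed limit or range.

### The arm

A 6-joint arm with a two-finger parallel gripper is mounted at the origin on a cart in front of the work surface, level with it; the furniture and walls round the work are solid. World frame = base frame: x ahead of the robot, y to its left, z up, the work surface at z = 0. Lengths are in m, angles in rad, forces in N, time in s.
With the tool pointing down it reaches from about 0.4 to 0.825 m from the base axis. Payload 7 kg.
Tool frame: the origin (TCP) lies on the centre line of the jaws, within the pads' length; the fingertips stand 22 mm ahead of it and the grasp point (between the pads) lies 3 mm ahead of it; z points along the fingers, y is the direction in which the jaws open and shut (so a half turn about z gives the same grasp; the last joint's range is limited). The gripper opens to 88 mm and grips with 3 to 60 N. Pads are 19 mm wide; open, the fingers measure 130 mm over their backs; the gripper's body (78 mm by 193 mm) begins 47 mm behind the grasp point.
Start: joints at [-0.903, 0.359, 0.012, 0, -1.224, -0.288], TCP at [0.25, -0.627, 0.249] pointing down, gripper open.
Joint ranges: [-3.07, 3.07], [-1.43, 2.12], [-1.02, 1.25], [-3.03, 1.67], [-3.05, -0], [-3.03, 3.03]. Speed limits (rad/s): [2.39, 2.39, 3.01, 3.14, 3.14, 3.14].

### API

Orientations are given as [roll, pitch, yaw] about the fixed x, y, z axes, in that order (R = Rz(yaw) Ry(pitch) Rx(roll)).
In Python, from station import arm gives the robot as it stands. The module is installed in compiled form; this text tells all that it offers.
- The arm moves only by the tool arm_command, never from a script. Its argument "motion" is a list of rows, each a list of 3 entries, a list of its own where there are three numbers: the shift along the tool's x, y, z in mm, then the turn, a rotation vector about the tool's x, y, z in degrees, then the opening, from 0 (shut) to 1 (fully open). In form: [[[tx, ty, tz], [wx, wy, wz], grip], ...]. A call has 1 to 20 rows; each row shifts and turns the commanded pose from where the row before left it, along the tool's axes as they then stand; what a row does not reach is not made up. A row lasts 1/12 s, in which the tool goes at most 41.7 mm and 7.16 degrees, less where a joint would pass 70% of its speed; a pose out of reach is approached as far as the arm can. A call is refused whole if a number of a shift passes 41.7 or a number of a turn 7.16, either way. A call with a gripper value outside its range is refused whole. The fingers move at their own pace and stop on an object; "newtons" is the grip in N (left out, the last holds). Time passes only in rows, so rows that do not move let the fingers close. It gives the time, the measured TCP pose, the force and the opening at its end, in the units of the state.
- arm.get_state(): the state, without advancing time (a new reading comes with each control period).
- arm.grab_frame(name): name is "side" or "top" or "wrist"; returns the picture (400x640x3 uint8, red, green, blue); there is no depth.
- arm.camera_info(name): a dict with "fov_y" (degrees; the focal length in pixels is half the picture's height over the tangent of half this angle, whatever the lens; pixels are square), "cx", "cy" (the principal point, pixels), "view" (4x4, takes a point from world to camera coordinates); the wrist camera has in their place "tool_from_camera" (4x4, takes a point from camera to tool coordinates, whose origin is the TCP and whose axes are the flange's). Camera axes: x right, y down, z forward; pixel columns grow to the right and rows downward; lengths in m; the calibration is good to about 2 mm. The wrist camera is an equidistant fisheye: a pixel r from the principal point sees the ray r / f radians off the axis. A picture is of the moment at which its call begins: read the wrist's pose just before it. camera_info takes no time and is no camera call.
- arm.job_done(): hands the job in, once; it reports no verdict.
The state is a dict: "t": time; "q": joint angles; "qd": joint speeds; "joint_efforts": joint torques, N m; "eef_pos": TCP position; "ee_rot": TCP orientation; "force": force on the tool from outside, world axes, zero at the start; "moment": the same for the moment, N m; "width": finger opening in m.
Only numpy, scipy, OpenCV 4.12 (cv2) and the standard library are available. Lean on these libraries where they do the work, as an engineer would, in place of code of your own. Each camera call takes 0.05 s, during which the arm holds its last target. There are 200 camera calls.

## Working session

There is one attempt and no reset: what is moved stays moved. The work goes in short steps, Python scripts to look and compute and a tool call to move; the robot and the scene stay as the last step left them, time stands still between calls to the robot, and variables do not carry over. Pictures are saved under pics/ and viewed, on a budget of 10 in all, crops included, one or two more only if the job needs it, and the job is handed in when it is done.

Besides the shell and the picture viewer there is one more tool, called after "Request:" in YAML: its name, and indented under it one key for each argument. arm_command: Moves the arm, as the interface text tells. Its arguments: {"type":"object","properties":{"motion":{"type":"array","items":{"type":"array"}},"newtons":{"type":"number"}},"required":["motion"]}

```bash
mkdir -p pics
python3 - <<'E'
from station import arm
import cv2,numpy as np
for n in("top","side"):
    cv2.imwrite(f"pics/{n}0.png",arm.grab_frame(n)[:,:,::-1]); print(n,arm.camera_info(n))
print(arm.camera_info("wrist")); print(arm.get_state())
E
```

```text
top {'fov_y': 50.038714110347165, 'cx': 318.14164633665035, 'cy': 205.01924313771383, 'view': array([[ 0.01791994, -0.99948934,  0.02645621, -0.20995551],
       [-0.98963735, -0.02150122, -0.14197047,  0.58998488],
       [ 0.14246681, -0.02363795, -0.98951728,  1.09501177],
       [ 0.        ,  0.        ,  0.        ,  1.        ]])}
side {'fov_y': 42.8046706787617, 'cx': 323.99456850224846, 'cy': 198.29684414327818, 'view': array([[-0.99979479,  0.00974649, -0.01775903,  0.57830944],
       [ 0.01989721,  0.63712515, -0.7705035 ,  0.17344326],
       [ 0.00380502, -0.77069874, -0.63718834,  1.03238513],
       [ 0.        ,  0.        ,  0.        ,  1.        ]])}
{'fov_y': 65.70646984690485, 'cx': 315.72714115081567, 'cy': 197.2362808673371, 'tool_from_camera': array([[-1.26422504e-03, -9.54257407e-01, -2.98983616e-01,
         8.08574496e-02],
       [ 9.99998694e-01, -9.05225560e-04, -1.33922119e-03,
        -8.46216310e-04],
       [ 1.00731413e-03, -2.98984918e-01,  9.54257305e-01,
        -1.35446424e-01],
       [ 0.00000000e+00,  0.00000000e+00,  0.00000000e+00,
         1.00000000e+00]])}
{'t': 0.1, 'q': array([-9.02910415e-01,  3.59335516e-01,  1.11400563e-02, -3.20269865e-04,
       -1.22407060e+00, -2.88067651e-01]), 'qd': array([ 6.44634643e-05, -2.41873092e-03,  3.49402662e-03, -1.85332994e-04,
        1.85074934e-04, -2.16722399e-04]), 'joint_efforts': array([-7.64376691e-04, -5.84163415e+01,  2.93753064e+01,  7.01565340e+00,
        1.01463767e-02, -8.30884323e-05]), 'eef_pos': array([ 0.25007005, -0.6265359 ,  0.24769659]), 'ee_rot': array([ 3.14009794e+00, -1.28909361e-04, -2.76188335e+00]), 'force': array([0.20017636, 0.26809171, 0.38400768]), 'moment': array([-0.04062615, -0.00912312,  0.01173034]), 'width': 0.08764537941343607}
```

View pics/top0.png

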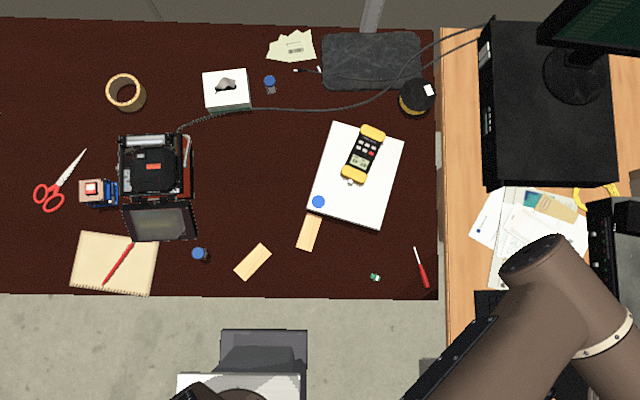

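View pics/side0.png

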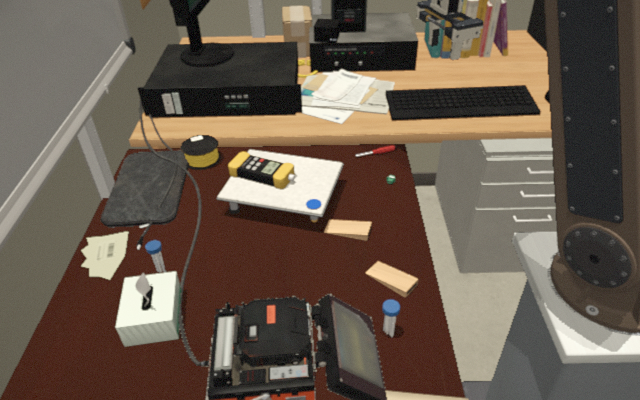

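Top view: wedge-like blocks at (308,232) just in front of the pad (318,202), and at (252,261). Vial at (199,254), green adapter (375,277), red driver (421,268). I'll work out their positions and enlarge the candidates.

```bash
cat > h.py <<'E'
from station import arm
import cv2,numpy as np
from scipy.spatial.transform import Rotation as Ro
def cam(n):
    c=arm.camera_info(n); return c,200/np.tan(np.radians(c['fov_y']/2))
def ray(n,u,v,z,st=None):
    c,f=cam(n); d=np.array([u-c['cx'],v-c['cy']])
    if n=="wrist":
        st=st or arm.get_state(); r=np.hypot(*d); th=r/f
        d=np.r_[d/r*np.sin(th),np.cos(th)]; R=Ro.from_euler('xyz',st['ee_rot']).as_matrix(); T=c['tool_from_camera']
        o=R@T[:3,3]+st['eef_pos']; d=R@T[:3,:3]@d
    else:
        V=c['view']; o=-V[:3,:3].T@V[:3,3]; d=V[:3,:3].T@np.r_[d/f,1]
    return o+d*(z-o[2])/d[2]
def proj(n,p):
    c,f=cam(n); V=c['view']; q=V[:3,:3]@p+V[:3,3]; return np.array([c['cx'],c['cy']])+f*q[:2]/q[2]
E
python3 - <<'E'
from h import *
t=arm.grab_frame("top"); 
def hsv(n,lo,hi,img): return cv2.inRange(cv2.cvtColor(img,cv2.COLOR_RGB2HSV),lo,hi)
m=hsv("top",(100,150,100),(125,255,255),t)
n,_,s,c=cv2.connectedComponentsWithStats(m)
for i in range(1,n):
    if s[i][4]>30: print("blue",c[i],s[i][4],ray("top",*c[i],.063))
m=hsv("top",(10,50,120),(30,160,255),t)
n,l,s,c=cv2.connectedComponentsWithStats(m)
for i in range(1,n):
    if 150<s[i][4]<1500: 
        b=cv2.boxPoints(cv2.minAreaRect(np.argwhere(l==i)[:,::-1].astype(np.float32)))
        print("tan",c[i],s[i][4],ray("top",*c[i],.01).round(3),[ray("top",*k,.01)[:2].round(3).tolist() for k in b])
a=cv2.resize(t[180:295,170:420],None,fx=3,fy=3,interpolation=cv2.INTER_CUBIC)
sd=arm.grab_frame("side"); b=cv2.resize(sd[140:340,210:460],None,fx=3,fy=3,interpolation=cv2.INTER_CUBIC)[:,:750]
o=np.vstack([a[:,:750],b])
o=cv2.resize(o,(int(o.shape[1]*600/o.shape[0]),600),interpolation=cv2.INTER_AREA)
cv2.imwrite("pics/crop.png",np.hstack([o])[:,:,::-1])
for k in [(333,121),(406,139),(380,230),(308,212)]: print(k,ray("top",*k,.06).round(3))
E
```

```text
blue [107.35820896 190.88059701] 67 [0.61660144 0.35003326 0.063     ]
blue [116.         192.46296296] 54 [0.61294056 0.32753106 0.063     ]
blue [317.91176471 201.17647059] 102 [ 0.60158138 -0.19700662  0.063     ]
tan [448.6  31. ] 170 [ 1.124 -0.573  0.01 ] [[1.101, -0.544], [1.135, -0.545], [1.138, -0.625], [1.103, -0.624]]
tan [122.4668435  89.5066313] 377 [0.916 0.358 0.01 ] [[0.912, 0.423], [0.986, 0.362], [0.919, 0.293], [0.847, 0.354]]
tan [372.3992674  132.42124542] 273 [ 0.809 -0.348  0.01 ] [[0.809, -0.308], [0.839, -0.321], [0.809, -0.389], [0.779, -0.376]]
tan [353.76895307 173.33574007] 277 [ 0.69  -0.296  0.01 ] [[0.689, -0.255], [0.72, -0.269], [0.69, -0.336], [0.659, -0.323]]
tan [ 90.40495868 190.68870523] 363 [0.625 0.42  0.01 ] [[0.657, 0.454], [0.658, 0.39], [0.597, 0.384], [0.596, 0.448]]
tan [308.50239234 231.95374801] 627 [ 0.525 -0.174  0.01 ] [[0.484, -0.138], [0.58, -0.167], [0.566, -0.211], [0.471, -0.181]]
tan [251.96323529 261.72058824] 680 [ 0.442 -0.024  0.01 ] [[0.42, 0.027], [0.495, -0.044], [0.463, -0.077], [0.389, -0.007]]
tan [627.57688808 358.77797998] 1099 [ 0.204 -1.029  0.01 ] [[0.216, -0.963], [0.281, -1.045], [0.18, -1.131], [0.117, -1.05]]
(333, 121) [ 0.822 -0.234  0.06 ]
(406, 139) [ 0.777 -0.432  0.06 ]
(380, 230) [ 0.529 -0.361  0.06 ]
(308, 212) [ 0.573 -0.172  0.06 ]
```

View pics/crop.png

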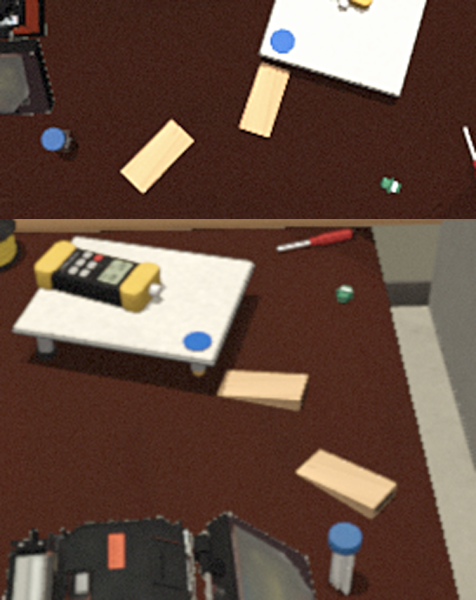

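Candidates: A at px (308,232) → (0.525,-0.174), 0.55 m from the base. B at px (252,261) → (0.442,-0.024), 0.44 m. A is farther, and its thin edge faces the stud, so A is the wedge. The crop confirms this: A's left end in the side view is thin and its thick end faces the robot. Pad/stud is at about (0.602,-0.197), with stand yaw about -0.24 and wedge yaw about -0.29. Next I'll close the gripper and go above the pad.

Request:
arm_command:
  motion:
    - [[0, 0, 0], [0, 0, 6.5], 0]
    - [[0, 0, 0], [0, 0, 6.5], 0]
    - [[0, 0, 0], [0, 0, 6.5], 0]
    - [[0, 0, 0], [0, 0, 6.5], 0]
    - [[0, 0, 0], [0, 0, 6.5], 0]
    - [[0, 0, 0], [0, 0, 6.3], 0]
    - [[-15, 36.7, 2], [0, 0, 0], 0]
    - [[-15, 36.7, 2], [0, 0, 0], 0]
    - [[-15, 36.7, 2], [0, 0, 0], 0]
    - [[-15, 36.7, 2], [0, 0, 0], 0]
    - [[-15, 36.7, 2], [0, 0, 0], 0]
    - [[-15, 36.7, 2], [0, 0, 0], 0]
    - [[-15, 36.7, 2], [0, 0, 0], 0]
    - [[-15, 36.7, 2], [0, 0, 0], 0]
    - [[-15, 36.7, 2], [0, 0, 0], 0]
    - [[-15, 36.7, 2], [0, 0, 0], 0]
    - [[-15, 36.7, 2], [0, 0, 0], 0]
    - [[-15, 36.7, 2], [0, 0, 0], 0]
    - [[-15, 36.7, 2], [0, 0, 0], 0]
    - [[0, 0, 0], [0, 0, 0], 0]
  newtons: 10

```text
t: 1.87
eef_pos: [0.58, -0.2233, 0.2217]
ee_rot: [3.141, 0.0, 2.848]
force: [-1.4, -0.8, 0.4]
width: 0.0005
```

Run:
```python
from h import *
s=arm.get_state();w=arm.grab_frame("wrist");cv2.imwrite("pics/w1.png",w[:,:,::-1])
print({k:s[k] for k in("t","q","eef_pos","ee_rot","force","width")})
m=cv2.inRange(cv2.cvtColor(w,cv2.COLOR_RGB2HSV),(100,150,60),(125,255,255))
n,_,st,c=cv2.connectedComponentsWithStats(m)
for i in range(1,n):
    if st[i][4]>100: print(c[i],st[i],ray("wrist",*c[i],.063,s))
```

```text
{'t': 1.8667, 'q': array([-5.39924004e-02,  2.89508664e-01, -1.50710994e-01, -5.04721823e-04,
       -1.13026436e+00, -1.80983379e+00]), 'eef_pos': array([ 0.58001156, -0.22326378,  0.22167778]), 'ee_rot': array([3.14107510e+00, 1.95271885e-04, 2.84834759e+00]), 'force': array([-1.41344954, -0.76634127,  0.43937511]), 'width': 0.000513660122457444}
[559.37647059  15.45294118] [554   5  12  24 170] [0.45914427 0.11387717 0.063     ]
[346.37612323 198.35430039] [330 184  33  30 779] [ 0.60128881 -0.19839747  0.063     ]
```

View pics/w1.png

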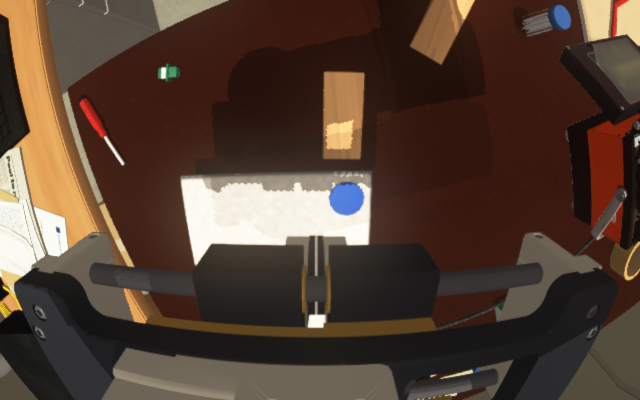

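Wrist view: pad at (346,198) → (0.601,-0.198), which agrees with the top camera. Wedge corners are about (324,72), (364,72), (323,158), (361,159).

Run:
```python
from h import *
s=arm.get_state()
b=[ray("wrist",u,v,.019,s) for u,v in((324,72),(364,72))]; f=[ray("wrist",u,v,.003,s) for u,v in((323,158),(361,159))]
print(np.round(b+f,4)); B=np.mean(b,0);F=np.mean(f,0);d=F-B; print("back",B,"tip",F,"len",np.hypot(*d[:2]),"yaw",np.arctan2(d[1],d[0]),"width",np.linalg.norm(b[0]-b[1]),np.linalg.norm(f[0]-f[1]))
P=np.array([.6015,-.198]); u=d[:2]/np.hypot(*d[:2]); n=np.array([-u[1],u[0]])
print("tip->stud along",(P-F[:2])@u,"lat",(P-F[:2])@n)
R=Ro.from_euler('xyz',s['ee_rot']).as_matrix()
print("to pad tool mm",1000*R.T@(np.r_[P,.095]-s['eef_pos']))
y=-.238;c=np.array([-.0028*np.cos(y)-.0038*np.sin(y),-.0028*np.sin(y)+.0038*np.cos(y),-.009]);print("follow tool mm",1000*R.T@c)
c,s2=[ray("wrist",*k,.06,s) for k in((181,178),(370,171))];print(c,s2)
```

```text
[[ 0.471  -0.184   0.019 ]
 [ 0.4825 -0.1425  0.019 ]
 [ 0.5642 -0.2128  0.003 ]
 [ 0.5779 -0.1705  0.003 ]]
back [ 0.47670701 -0.16324905  0.019     ] tip [ 0.57103606 -0.19163109  0.003     ] len 0.09850639332154144 yaw -0.29226696869083424 width 0.04312151111630398 0.04443375813281978
tip->stud along 0.031007098279600177 lat 0.002678559428814877
to pad tool mm [-14.54638929  32.5332322  126.71069819]
follow tool mm [2.99829539 3.63895339 9.00267977]
[ 0.52873087 -0.35922297  0.06      ] [ 0.57977904 -0.16997108  0.06      ]
```

Request:
arm_command:
  motion:
    - [[-5, 11, 20], [0, 0, 0], 0]
    - [[-5, 11, 20], [0, 0, 0], 0]
    - [[-4.5, 10.5, 20], [0, 0, 0], 0]
    - [[0, 0, 20], [0, 0, 0], 0]
    - [[0, 0, 20], [0, 0, 0], 0]
    - [[0, 0, 15], [0, 0, 0], 0]
    - [[0, 0, 7], [0, 0, 0], 0]
    - [[0, 0, 0], [0, 0, 0], 0]
    - [[0, 0, 0], [0, 0, 0], 0]
    - [[0, 0, 0], [0, 0, 0], 0]
    - [[0, 0, 0], [0, 0, 0], 0]

```text
t: 2.83
eef_pos: [0.6005, -0.2013, 0.1019]
ee_rot: [3.141, 0.002, 2.844]
force: [0.6, 0.1, 0.2]
width: 0.0005
```

Request:
arm_command:
  motion:
    - [[0, 0, 2], [0, 0, 0], 0]
    - [[0, 0, 2], [0, 0, 0], 0]
    - [[0, 0, 2], [0, 0, 0], 0]
    - [[0, 0, 2], [0, 0, 0], 0]
    - [[0, 0, 0], [0, 0, 0], 0]
    - [[0, 0, 0], [0, 0, 0], 0]
    - [[0, 0, 0], [0, 0, 0], 0]

```text
t: 3.42
eef_pos: [0.5998, -0.2011, 0.0925]
ee_rot: [-3.141, -0.0, 2.844]
force: [-0.4, 0.5, -0.2]
width: 0.0005
```

Request:
arm_command:
  motion:
    - [[-0.6, 3.3, 1], [0, 0, 0], 0]
    - [[0, 0, 2], [0, 0, 0], 0]
    - [[0, 0, 2], [0, 0, 0], 0]
    - [[0, 0, 1.5], [0, 0, 0], 0]
    - [[0, 0, 1.5], [0, 0, 0], 0]
    - [[0, 0, 0], [0, 0, 0], 0]
    - [[0, 0, 0], [0, 0, 0], 0]
    - [[0, 0, 0], [0, 0, 0], 0]

```text
t: 4.08
eef_pos: [0.6014, -0.1981, 0.0848]
ee_rot: [-3.142, 0.0, 2.844]
force: [-0.7, 0.6, 3.7]
width: 0.0009
```

Request:
arm_command:
  motion:
    - [[0.5, 0.6, 1.5], [0, 0, 0], 0]
    - [[0.5, 0.6, 1.5], [0, 0, 0], 0]
    - [[0, 0, 0], [0, 0, 0], 0]
    - [[0, 0, 0], [0, 0, 0], 0]

```text
t: 4.42
eef_pos: [0.6008, -0.1965, 0.0816]
ee_rot: [3.142, -0.0, 2.844]
force: [-0.9, 1.7, 5.1]
width: 0.0005
```

Request:
arm_command:
  motion:
    - [[0.5, 0.6, 1.5], [0, 0, 0], 0]
    - [[0.5, 0.6, 1.5], [0, 0, 0], 0]
    - [[0, 0, 0], [0, 0, 0], 0]
    - [[0, 0, 0], [0, 0, 0], 0]

```text
t: 4.75
eef_pos: [0.6002, -0.195, 0.0785]
ee_rot: [3.142, -0.0, 2.844]
force: [-1.1, 4.0, 6.0]
width: 0.0008
```

Request:
arm_command:
  motion:
    - [[0.5, 1.2, 1.2], [0, 0, 0], 0]
    - [[0.5, 1.2, 1.2], [0, 0, 0], 0]
    - [[0, 0, 0], [0, 0, 0], 0]
    - [[0, 0, 0], [0, 0, 0], 0]

```text
t: 5.08
eef_pos: [0.6, -0.1934, 0.0765]
ee_rot: [-3.141, 0.0, 2.844]
force: [-2.0, -3.3, 5.2]
width: 0.0002
```

Request:
arm_command:
  motion:
    - [[0.3, 0.6, 0.6], [0, 0, 0], 0]
    - [[0.3, 0.6, 0.6], [0, 0, 0], 0]
    - [[0, 0, 0], [0, 0, 0], 0]
    - [[0, 0, 0], [0, 0, 0], 0]

```text
t: 5.42
eef_pos: [0.6, -0.193, 0.0761]
ee_rot: [-3.14, 0.001, 2.845]
force: [-4.1, -5.8, 10.1]
width: 0.0005
```

Request:
arm_command:
  motion:
    - [[0, -1, 0.6], [0, 0, 0], 0]
    - [[0.3, 0, 0.5], [0, 0, 0], 0]
    - [[0, 0, 0], [0, 0, 0], 0]
    - [[0, 0, 0], [0, 0, 0], 0]

```text
t: 5.75
eef_pos: [0.6, -0.1932, 0.076]
ee_rot: [-3.141, 0.003, 2.845]
force: [-4.6, -0.6, 16.0]
width: 0.0001
```

Run:
```python
from h import *
s=arm.get_state();print({k:s[k] for k in("t","eef_pos","force")})
a=arm.grab_frame("side")[120:260,200:400];b=arm.grab_frame("top")[105:255,270:430]
o=np.vstack([cv2.resize(a,(600,420)),]);cv2.imwrite("pics/press.png",o[:,:,::-1])
```

```text
{'t': 5.75, 'eef_pos': array([ 0.60001608, -0.19316663,  0.07596287]), 'force': array([-4.61334127, -0.55821099, 15.98769008])}
```

View pics/press.png

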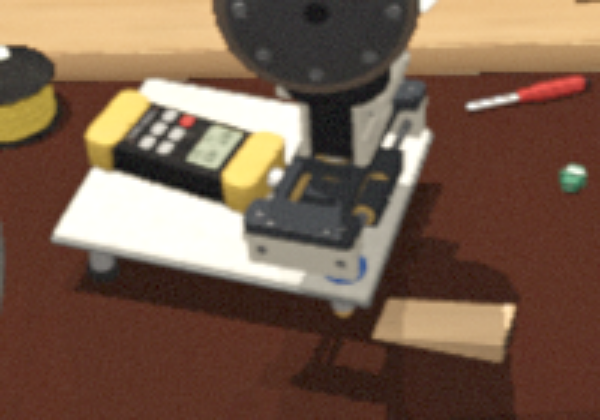

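The view shows the fingertips on the pad (345,268) and the tipped corner's stud (342,310) at the table. Force is 16 N against a hard stop after 9 mm of travel. Now I'll let it come back slowly.

Request:
arm_command:
  motion:
    - [[-0.4, -0.6, -1.5], [0, 0, 0], 0]
    - [[-0.4, -0.6, -1.5], [0, 0, 0], 0]
    - [[-0.4, -0.6, -1.5], [0, 0, 0], 0]
    - [[-0.4, -0.6, -1.5], [0, 0, 0], 0]
    - [[-0.4, -0.6, -1.5], [0, 0, 0], 0]
    - [[-0.4, -0.6, -1.5], [0, 0, 0], 0]
    - [[0, 0, -1.5], [0, 0, 0], 0]
    - [[0, 0, -2], [0, 0, 0], 0]
    - [[0, 0, -4], [0, 0, 0], 0]
    - [[0, 0, -8], [0, 0, 0], 0]
    - [[0, 0, -20], [0, 0, 0], 0]
    - [[0, 0, -30], [0, 0, 0], 0]
    - [[0, 0, -30], [0, 0, 0], 0]
    - [[0, 0, -20], [0, 0, 0], 0]
    - [[20, 0, 0], [0, 0, 0], 0]
    - [[25, 0, 0], [0, 0, 0], 0]
    - [[25, 0, 0], [0, 0, 0], 0]
    - [[0, 0, 0], [0, 0, 0], 0]
    - [[0, 0, 0], [0, 0, 0], 0]

```text
t: 7.43
eef_pos: [0.5326, -0.1755, 0.1995]
ee_rot: [3.141, 0.001, 2.845]
force: [0.3, -0.7, 0.3]
width: 0.0005
```

Run:
```python
from h import *
s=arm.get_state();w=arm.grab_frame("wrist");cv2.imwrite("pics/w2.png",w[:,:,::-1])
print({k:s[k] for k in("t","eef_pos","ee_rot","force")})
m=cv2.inRange(cv2.cvtColor(w,cv2.COLOR_RGB2HSV),(100,150,60),(125,255,255))
n,_,st,c=cv2.connectedComponentsWithStats(m)
for i in range(1,n):
    if st[i][4]>100: print(c[i],st[i],ray("wrist",*c[i],.063,s))
```

```text
{'t': 7.4333, 'eef_pos': array([ 0.53255764, -0.17547825,  0.19947217]), 'ee_rot': array([3.14116887e+00, 9.21446655e-04, 2.84476633e+00]), 'force': array([ 0.26312704, -0.71678026,  0.28059372])}
```

View pics/w2.png

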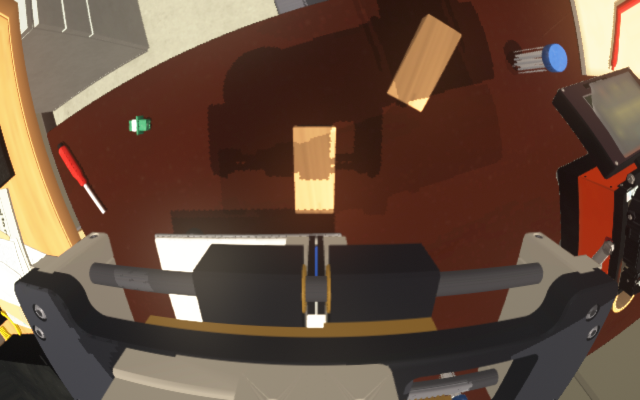

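Wrist view: wedge corners at (293,126), (336,126), (295,213), (335,213), and the stand's near edge from (157,235) to (345,236).

Run:
```python
from h import *
s=arm.get_state()
b=[ray("wrist",u,v,.019,s) for u,v in((293,126),(336,126))]; f=[ray("wrist",u,v,.003,s) for u,v in((295,213),(335,213))]
B=np.mean(b,0);F=np.mean(f,0);d=F-B; print("back",B,"tip",F,"len",np.hypot(*d[:2]),"yaw",np.arctan2(d[1],d[0]))
print("stand corners",[ray("wrist",*k,.06,s).round(4) for k in((157,235),(345,236))])
R=Ro.from_euler('xyz',s['ee_rot']).as_matrix();u=d/np.hypot(*d[:2])
T=B-.06*u;T[2]=.05; print("to behind wedge, tool mm",1000*R.T@(T-s['eef_pos']))
P=np.array([.6015,-.198]);n=np.array([-u[1],u[0]]);print("along",(P-F[:2])@u[:2],"lat",(P-F[:2])@n)
```

```text
back [ 0.4785947  -0.16087145  0.019     ] tip [ 0.57406766 -0.18980086  0.003     ] len 0.09975969031529897 yaw -0.29421744324267374
stand corners [array([ 0.5297, -0.3534,  0.06  ]), array([ 0.5854, -0.1624,  0.06  ])]
to behind wedge, tool mm [117.00808135  -2.11466258 149.1755841 ]
along 0.028631234468398378 lat 0.00010831703536499979
```

Request:
arm_command:
  motion:
    - [[30, -1, 0], [0, 0, 0], 0]
    - [[30, -1, 0], [0, 0, 0], 0]
    - [[35, 0, 0], [0, 0, 0], 0]
    - [[0, 0, 40], [0, 0, 0], 0]
    - [[0, 0, 40], [0, 0, 0], 0]
    - [[0, 0, 40], [0, 0, 0], 0]
    - [[0, 0, 25], [0, 0, 0], 0]
    - [[0, 0, 10], [0, 0, 0], 0]
    - [[0, 0, 5], [0, 0, 0], 0]
    - [[0, 0, 0], [0, 0, 0], 0]
    - [[0, 0, 0], [0, 0, 0], 0]
    - [[0, 0, 0], [0, 0, 0], 0]
    - [[0, 0, 0], [0, 0, 0], 0]

```text
t: 8.57
eef_pos: [0.443, -0.1498, 0.0394]
ee_rot: [3.141, 0.002, 2.844]
force: [0.3, 0.3, 0.7]
width: 0.001
```

Run:
```python
from h import *
s=arm.get_state();t=arm.grab_frame("top");sd=arm.grab_frame("side")
print({k:s[k] for k in("t","eef_pos","ee_rot","force")})
for nm,w in(("top",t),("side",sd)):
  m=cv2.inRange(cv2.cvtColor(w,cv2.COLOR_RGB2HSV),(100,150,60),(125,255,255))
  n,_,st,c=cv2.connectedComponentsWithStats(m)
  for i in range(1,n):
    p=ray(nm,*c[i],.063)
    if st[i][4]>25 and .5<p[0]<.7 and p[1]<0: print(nm,c[i],st[i],p)
o=np.vstack([cv2.resize(t[110:260,250:450],(560,420)),cv2.resize(sd[140:260,220:420],(560,336))]);o=cv2.resize(o,(444,600));cv2.imwrite("pics/t2.png",o[:,:,::-1])
```

```text
{'t': 8.5667, 'eef_pos': array([ 0.44298332, -0.14981906,  0.03940403]), 'ee_rot': array([3.14084133e+00, 2.05549140e-03, 2.84430220e+00]), 'force': array([0.30291857, 0.30518451, 0.65586991])}
top [317.82300885 201.24778761] [312 196  12  12 113] [ 0.60138725 -0.19677741  0.063     ]
side [313.22105263 203.84210526] [307 200  13   9  95] [ 0.59958501 -0.19523457  0.063     ]
```

View pics/t2.png

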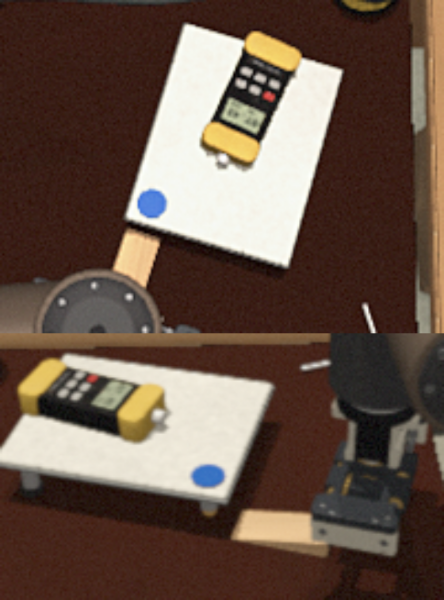

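The pad is back where it was (0.601,-0.197) and the stand is level. In the side crop the fingers are behind the wedge's thick end. Next I'll lower and start pushing.

Request:
arm_command:
  motion:
    - [[0, 0, 5], [0, 0, 0], 0]
    - [[0, 0, 4], [0, 0, 0], 0]
    - [[-5, 0, 0], [0, 0, 0], 0]
    - [[-6, 0, 0], [0, 0, 0], 0]
    - [[-6, 0, 0], [0, 0, 0], 0]
    - [[-3, 0, 0], [0, 0, 0], 0]
    - [[-3, 0, 0], [0, 0, 0], 0]
    - [[-2, 0, 0], [0, 0, 0], 0]
    - [[-2, 0, 0], [0, 0, 0], 0]
    - [[-2, 0, 0], [0, 0, 0], 0]
    - [[-2, 0, 0], [0, 0, 0], 0]
    - [[0, 0, 0], [0, 0, 0], 0]

```text
t: 9.67
eef_pos: [0.472, -0.159, 0.0294]
ee_rot: [3.142, 0.0, 2.844]
force: [0.1, -0.7, 0.1]
width: 0.0008
```

Request:
arm_command:
  motion:
    - [[-3, 0, 0], [0, 0, 0], 0]
    - [[-3, 0, 0], [0, 0, 0], 0]
    - [[-3, 0, 0], [0, 0, 0], 0]
    - [[-3, 0, 0], [0, 0, 0], 0]
    - [[-3, 0, 0], [0, 0, 0], 0]
    - [[-3, 0, 0], [0, 0, 0], 0]
    - [[-3, 0, 0], [0, 0, 0], 0]
    - [[-3, 0, 0], [0, 0, 0], 0]
    - [[-3, 0, 0], [0, 0, 0], 0]
    - [[-3, 0, 0], [0, 0, 0], 0]
    - [[-3, 0, 0], [0, 0, 0], 0]
    - [[-2, 0, 0], [0, 0, 0], 0]
    - [[0, 0, 0], [0, 0, 0], 0]

```text
t: 10.75
eef_pos: [0.5057, -0.1693, 0.0293]
ee_rot: [3.142, 0.0, 2.844]
force: [-0.5, 0.4, 0.6]
width: 0.0006
```

Request:
arm_command:
  motion:
    - [[-3, 0, 0], [0, 0, 0], 0]
    - [[-3, 0, 0], [0, 0, 0], 0]
    - [[-3, 0, 0], [0, 0, 0], 0]
    - [[-3, 0, 0], [0, 0, 0], 0]
    - [[-3, 0, 0], [0, 0, 0], 0]
    - [[-3, 0, 0], [0, 0, 0], 0]
    - [[-2, 0, 0], [0, 0, 0], 0]
    - [[-2, 0, 0], [0, 0, 0], 0]
    - [[0, 0, 0], [0, 0, 0], 0]
    - [[0, 0, 0], [0, 0, 0], 0]

```text
t: 11.58
eef_pos: [0.5264, -0.1757, 0.0293]
ee_rot: [3.142, 0.0, 2.844]
force: [-0.7, -0.1, 0.1]
width: 0.0008
```

Request:
arm_command:
  motion:
    - [[-1, 0, 0], [0, 0, 0], 0]
    - [[-1, 0, 0], [0, 0, 0], 0]
    - [[0, 0, 0], [0, 0, 0], 0]

```text
t: 11.83
eef_pos: [0.5282, -0.1762, 0.0294]
ee_rot: [3.142, 0.0, 2.844]
force: [-0.1, 0.2, -0.3]
width: 0.0003
```

Request:
arm_command:
  motion:
    - [[-1, 0, 0], [0, 0, 0], 0]
    - [[-1, 0, 0], [0, 0, 0], 0]
    - [[0, 0, 0], [0, 0, 0], 0]

```text
t: 12.08
eef_pos: [0.5302, -0.1769, 0.0294]
ee_rot: [3.142, 0.0, 2.844]
force: [0.3, -0.2, 0.4]
width: 0.0005
```

Request:
arm_command:
  motion:
    - [[-1, 0, 0], [0, 0, 0], 0]
    - [[-1, 0, 0], [0, 0, 0], 0]
    - [[0, 0, 0], [0, 0, 0], 0]

```text
t: 12.33
eef_pos: [0.5316, -0.1774, 0.0293]
ee_rot: [-3.141, -0.001, 2.844]
force: [-1.6, 1.2, 1.1]
width: 0.0004
```

Request:
arm_command:
  motion:
    - [[-1, 0, 0], [0, 0, 0], 0]
    - [[0, 0, 0], [0, 0, 0], 0]
    - [[0, 0, 0], [0, 0, 0], 0]

```text
t: 12.58
eef_pos: [0.5321, -0.1777, 0.0292]
ee_rot: [-3.141, -0.001, 2.844]
force: [-3.9, 0.7, 2.2]
width: 0.0006
```

Request:
arm_command:
  motion:
    - [[-1, 0, 0], [0, 0, 0], 0]
    - [[0, 0, 0], [0, 0, 0], 0]
    - [[0, 0, 0], [0, 0, 0], 0]

```text
t: 12.83
eef_pos: [0.5325, -0.1779, 0.0291]
ee_rot: [-3.141, -0.002, 2.844]
force: [-6.1, 1.2, 4.6]
width: 0.0007
```

Request:
arm_command:
  motion:
    - [[-1, 0, 0], [0, 0, 0], 0]
    - [[0, 0, 0], [0, 0, 0], 0]
    - [[0, 0, 0], [0, 0, 0], 0]

```text
t: 13.08
eef_pos: [0.5331, -0.1781, 0.0291]
ee_rot: [-3.141, -0.003, 2.844]
force: [-7.2, 3.4, 5.8]
width: 0.0005
```

Contact force is rising (about 7 N), so the wedge is carrying the stud. I'll back off and check with the cameras, then with a press.

Request:
arm_command:
  motion:
    - [[3, 0, 0], [0, 0, 0], 0]
    - [[10, 0, 0], [0, 0, 0], 0]
    - [[25, 0, 0], [0, 0, 0], 0]
    - [[30, 0, 0], [0, 0, 0], 0]
    - [[0, 0, 0], [0, 0, 0], 0]
    - [[0, 0, 0], [0, 0, 0], 0]

```text
t: 13.58
eef_pos: [0.4688, -0.158, 0.0298]
ee_rot: [3.141, 0.001, 2.845]
force: [1.0, 0.4, -0.2]
width: 0.0006
```

```bash
cat > chk.py <<'E'
from h import *
import sys
s=arm.get_state();t=arm.grab_frame("top");sd=arm.grab_frame("side")
print({k:s[k] for k in("t","eef_pos","ee_rot","force")})
for nm,w in(("top",t),("side",sd)):
  m=cv2.inRange(cv2.cvtColor(w,cv2.COLOR_RGB2HSV),(100,150,60),(125,255,255))
  n,_,st,c=cv2.connectedComponentsWithStats(m)
  for i in range(1,n):
    p=ray(nm,*c[i],.063)
    if st[i][4]>25 and .5<p[0]<.7 and p[1]<0: print(nm,c[i],st[i],p)
o=np.vstack([cv2.resize(t[110:260,250:450],(560,420)),cv2.resize(sd[140:260,220:420],(560,336))]);o=cv2.resize(o,(444,600));cv2.imwrite(sys.argv[1],o[:,:,::-1])
E
python3 chk.py pics/c3.png
```

```text
{'t': 13.5833, 'eef_pos': array([ 0.46875968, -0.15800199,  0.02979324]), 'ee_rot': array([3.14122003e+00, 1.03167200e-03, 2.84491205e+00]), 'force': array([ 0.97463501,  0.39139005, -0.20174521])}
top [317.75862069 201.09482759] [312 195  12  13 116] [ 0.60178896 -0.19660133  0.063     ]
side [313.04301075 203.78494624] [307 200  13   9  93] [ 0.59998606 -0.19544563  0.063     ]
```

View pics/c3.png

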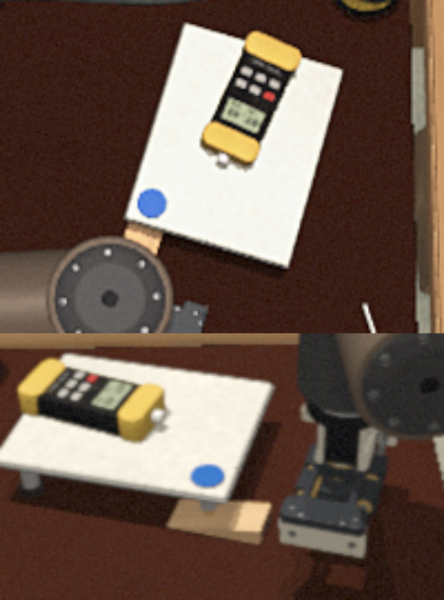

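The side crop shows the wedge under the stud (208,503), the stand level and the pad within 0.5 mm of where it was. Next, the press test.

Request:
arm_command:
  motion:
    - [[0, 0, -30], [0, 0, 0], 0]
    - [[0, 0, -40], [0, 0, 0], 0]
    - [[0, 0, -25], [0, 0, 0], 0]
    - [[-28, 0.3, 0], [0, 0, 0], 0]
    - [[-40, 0.3, 0], [0, 0, 0], 0]
    - [[-40, 0.4, 0], [0, 0, 0], 0]
    - [[-30, 0.4, 0], [0, 0, 0], 0]
    - [[0, 0, 15], [0, 0, 0], 0]
    - [[0, 0, 12], [0, 0, 0], 0]
    - [[0, 0, 3], [0, 0, 0], 0]
    - [[0, 0, 3], [0, 0, 0], 0]
    - [[0, 0, 2], [0, 0, 0], 0]
    - [[0, 0, 0], [0, 0, 0], 0]
    - [[0, 0, 0], [0, 0, 0], 0]
    - [[0, 0, 0], [0, 0, 0], 0]
    - [[0, 0, 0], [0, 0, 0], 0]

```text
t: 15.02
eef_pos: [0.6023, -0.1974, 0.0902]
ee_rot: [3.141, 0.001, 2.844]
force: [0.6, -0.3, -0.1]
width: 0.0008
```

Request:
arm_command:
  motion:
    - [[0, 0, 1.5], [0, 0, 0], 0]
    - [[0, 0, 1.5], [0, 0, 0], 0]
    - [[0, 0, 1], [0, 0, 0], 0]
    - [[0, 0, 0.7], [0, 0, 0], 0]
    - [[0, 0, 0], [0, 0, 0], 0]
    - [[0, 0, 0], [0, 0, 0], 0]
    - [[0, 0, 0], [0, 0, 0], 0]

```text
t: 15.6
eef_pos: [0.6021, -0.1974, 0.0854]
ee_rot: [-3.141, 0.0, 2.844]
force: [-2.6, 1.8, 6.7]
width: 0.0004
```

Request:
arm_command:
  motion:
    - [[0, 0, 1], [0, 0, 0], 0]
    - [[0, 0, 0], [0, 0, 0], 0]
    - [[0, 0, 0], [0, 0, 0], 0]
    - [[0, 0, 0], [0, 0, 0], 0]

```text
t: 15.93
eef_pos: [0.6021, -0.1974, 0.0852]
ee_rot: [-3.141, 0.001, 2.845]
force: [-4.5, 2.4, 12.4]
width: -0.0002
```

Request:
arm_command:
  motion:
    - [[0, 0, 1], [0, 0, 0], 0]
    - [[0, 0, 0], [0, 0, 0], 0]
    - [[0, 0, 0], [0, 0, 0], 0]
    - [[0, 0, 0], [0, 0, 0], 0]

```text
t: 16.27
eef_pos: [0.6021, -0.1973, 0.085]
ee_rot: [-3.141, 0.001, 2.845]
force: [-7.4, 5.4, 20.0]
width: 0.0006
```

The corner is solid: 7 to 20 N moved the fingertip only 0.4 mm, at the level height. I'll ease to a moderate hold and check.

Request:
arm_command:
  motion:
    - [[0.7, 0, -0.7], [0, 0, 0], 0]
    - [[0, 0, 0], [0, 0, 0], 0]
    - [[0, 0, 0], [0, 0, 0], 0]
    - [[0, 0, 0], [0, 0, 0], 0]
    - [[0, 0, 0], [0, 0, 0], 0]
    - [[0, 0, 0], [0, 0, 0], 0]

```text
t: 16.77
eef_pos: [0.6021, -0.1974, 0.0852]
ee_rot: [-3.141, 0.002, 2.845]
force: [-3.6, 2.3, 12.9]
width: 0.0004
```

```bash
python3 chk.py pics/c4.png
```

```text
{'t': 16.7667, 'eef_pos': array([ 0.60205048, -0.1973702 ,  0.08518141]), 'ee_rot': array([-3.14147661e+00,  1.80417723e-03,  2.84492722e+00]), 'force': array([-3.63777194,  2.31121927, 12.908423  ])}
```

View pics/c4.png

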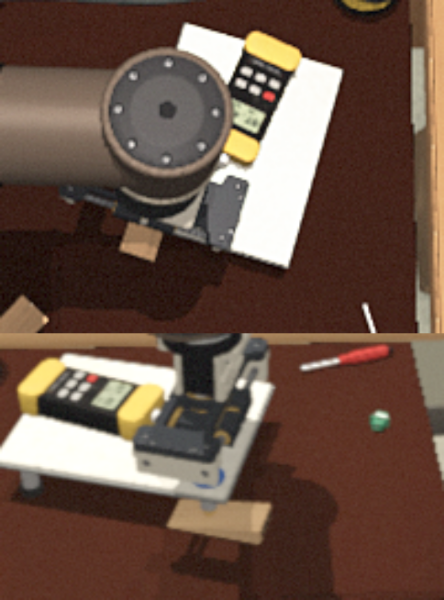

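The fingertips are on the pad (210,470), the wedge is under the stud (208,503), the stand is level and the things around it are untouched. It is holding 13 N steadily, so I'm handing in.

```bash
python3 -c "
from station import arm
print(arm.job_done())"
```

```text
the job is handed in; nothing more can be done
None
```

The wedge is under the bare stud, the stand no longer rocks, and I handed the job in at about 17 s while still pressing the blue pad.

- **First press:** the pad went down 9 mm until the stud met the table (hard stop, 16 N). After release the stand came back level, with the pad in its old place in both cameras.
- **Wedging:** I pushed the far wedge (0.55 m from the base, against 0.44 m for the look-alike) thin end first. I stopped about 3 mm after contact force began to build, at about 7 N. The pad shifted by less than 0.5 mm.
- **Last check:** raising the press from 7 to 20 N moved the fingertip only 0.4 mm, at the original level height (0.085 m). The final hold is about 13 N down, with about 4 N of sideways force left.

One reading disagreed: the stand's near-left corner in a wrist picture after the first press seemed 5–9 mm off. It was partly hidden by the fingers, and the top and side cameras showed no shift. Ten pictures were viewed, which is the full budget.

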